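Take the salad lid off for washing

TASK

The green lid of the salad box is due for washing. Take it by its bar handle, swing it up on its hinge until it stands upright on its pins, lift it straight up off the pins and stand it, hinge hooks down, in the slot of the draining rack, lowering it all the way to the bottom before you let go. Leave the red lid shut on its box.

Things in the scene. Friction and masses are not known exactly. Their poses are not given: they have to be found in the camera images.
- green_lid: Loose green lid, plate 139 x 170 x 8 mm. Origin: middle of its 12 mm round bar handle, the place to grip; bar along y, 98 mm free, 39 mm gap to the plate, level with it. +x runs from bar to hinge, z is the plate's normal (up when shut, lying flat). Two black hooks open to +x hold the pins: hinge axis at x = 195 mm, hook ends at 206 mm, 22 mm thick along z. Upright, it comes off when lifted 18 mm.
- green_box_hinge (a point): Middle of the hinge axis of the fixed steel box (130 x 170 x 85 mm) under the green lid: the axis of two 8 mm brass pins, behind the far wall, 89 mm above the counter. y along the pins, -x points over the box to its front, z up. The hooks have 3 mm of play. A raised lid falls if let go; the shut lid cannot slide, a lip holds it.
- rack_slot (a point): Middle of the slot floor of the fixed draining rack, on top of its grey base (100 x 200 x 12 mm), 12 mm above the counter. Two parallel steel wire hoops, 140 mm long, rise to 100 mm above the counter; the slot between them is 36 mm wide and runs along y; x across it, z up. A lid in it stands with its hooks on the base and may lean up to 15 degrees.
- red_lid: Loose red lid shut on another, equal steel box: same shape and size as the green lid, origin and axes likewise. A bystander that stays shut. Each lid weighs 0.25 to 0.5 kg.

How it is judged:
On the way, in this order (a step that is already met when the one before it is completed fails the run):
1. the green lid stands upright (within 15 degrees) on its pins, its hooks still around them (angle between green_lid's own z axis and vertical between 1.31 and 1.83 rad and z of green_lid in the frame of green_box_hinge between 0.175 and 0.207 m and horizontal distance between green_lid and green_box_hinge below 0.06 m), for 0.1 s.
2. the green lid has been lifted straight up off its pins (handle more than 215 mm above the hinge axis and within 50 mm of being over it), upright within 20 degrees (angle between green_lid's own z axis and vertical between 1.22 and 1.92 rad and z of green_lid in the frame of green_box_hinge above 0.215 m and horizontal distance between green_lid and green_box_hinge below 0.05 m), for 0.05 s.
3. the green lid, still held, is in the rack's slot with its hooks within 15 mm of the floor (x of rack_slot in the frame of green_lid between 0.185 and 0.221 m and z of rack_slot in the frame of green_lid between -0.02 and 0.02 m and contact force between the fingers and green_lid above 0.5 N), for 0.05 s.
At the end, for the whole second after the job is handed in: The green lid stands released and at rest in the slot, hooks down within 10 mm of its floor, within 40 mm of the middle along it and 20 mm across, leaning under 25 degrees, its handle level within 10 degrees; the red lid is still shut, within 15 mm of its start (x of rack_slot in the frame of green_lid between 0.19 and 0.216 m and z of rack_slot in the frame of green_lid between -0.02 and 0.02 m and y of rack_slot in the frame of green_lid between -0.04 and 0.04 m and angle between green_lid's own z axis and vertical between 1.13 and 2.01 rad and angle between green_lid's own y axis and vertical between 1.4 and 1.74 rad and linear speed of green_lid below 0.03 m/s and distance of red_lid from where it was at the start of the episode below 0.015 m and angle between red_lid's own z axis and vertical below 0.1 rad); the robot touches nothing.
It fails at once if the red lid is lifted or knocked more than 30 mm (distance of red_lid from where it was at the start of the episode above 0.03 m).
It also fails if it takes over 56 s, if anything falls off the work surface, if the arm or the gripper's body presses on something with over 40 N, if the wrist force passes 120 N, or if a joint passes its speed limit or range.

ROBOT

A 7-joint arm with a two-finger parallel gripper is mounted at the origin on the work surface. World frame = base frame: x ahead of the robot, y to its left, z up, the work surface at z = 0. Lengths are in m, angles in rad, forces in N, time in s.
With the tool pointing down it reaches from about 0.4 to 0.85 m from the base axis. Payload 4.4 kg.
Tool frame: the origin (TCP) lies on the centre line of the jaws, within the pads' length; the fingertips stand 14 mm ahead of it and the grasp point (between the pads) lies 5 mm behind it (manip.tip_reach is the distance from the TCP to the fingertips, in m); z points along the fingers, y is the line along which they close (so a half turn about z gives the same grasp; the last joint's range is limited). The gripper opens to 94 mm and grips with 3 to 60 N. Pads are 16 mm wide; open, the fingers measure 119 mm over their backs; the gripper's body (75 mm by 177 mm) begins 78 mm behind the grasp point.
Start: joints at [1.177, 0.628, 0.038, 1.517, -0.027, 0.996, -0.02], TCP at [0.209, -0.615, 0.219] pointing down, gripper open.
Joint ranges: [-3.06, 3.06], [-0.37, 2.12], [-1.25, 1.32], [0.18, 2.47], [-1.1, 4.24], [0.23, 1.98], [-2.94, 2.94]. Speed limits (rad/s): [2.57, 2.57, 3.14, 3.14, 3.14, 3.14, 3.14].

INTERFACE

Orientations are given as a unit quaternion [x, y, z, w].
In Python, from plant import manip gives the robot as it stands.
- The arm moves only by the tool carry_out, never from a script. Its argument "steps" is a list of rows, each a list of 2 entries, a list of its own where there are three numbers: the shift along the tool's x, y, z scaled (see below), then the turn, a rotation vector about the tool's x, y, z scaled (see below). In form: [[[tx, ty, tz], [wx, wy, wz]], ...]. A call has exactly 8 rows; each row is the pose to reach, as a shift and turn from the pose commanded when the call began, along the tool's axes at that moment; what a row does not reach only later rows make up. The controller multiplies each number of a shift by 200 mm and each number of a turn by 60 degrees. A row lasts 1/12 s, in which the tool goes at most 41.7 mm and 7.16 degrees, less where a joint would pass 70% of its speed; a pose out of reach is approached as far as the arm can. A call with a number of a shift or a turn outside -1 to 1 is refused whole. A call with a gripper value outside its range is refused whole. "claw" is the opening, from 0 (shut) to 1 (fully open), set as the call begins (left out, the last holds). The fingers move at their own pace and stop on an object; "squeeze" is the grip in N (left out, the last holds). Time passes only in rows, so rows that repeat a pose let the fingers close, or fill a call up. It gives the time, the measured TCP pose, the force, the opening and the grip force at its end, in the units of the state.
- manip.read_state(): the state, without advancing time (a new reading comes with each control period).
- manip.snapshot(name): name is "side" or "top" or "wrist"; returns a dict with "pixels" (420x560x3 uint8, red, green, blue), "z_map" (420x560 float32, m along the optical axis (not along the pixel's ray), 0 where there is no reading), "K" (3x3 intrinsics, pixels), "R" (3x3) and "t" (3): a world point X has camera coordinates R X + t. Camera axes: x right, y down, z forward; pixel columns grow to the right and rows downward; lengths in m; the calibration is good to about 2 mm. A picture is of the moment at which its call begins.
- manip.hand_in(): hands the job in; it is judged then, once.
Trained networks look in the newest picture that a camera, given by its name, has taken for a name from the list of things; names that differ only in an ending like _2 or _b are one class to them, and where a whole thing is asked for, a point or a joint stands for the part that bears it (a point fixed in the world has none). Each returns a list of dicts, best first, with "conf" (0 to 1); they miss things now and then, are a little off and sometimes report something else, mostly with a low value. They report only what shows in the picture. A call takes as long as a camera call.
- manip.masks_of(label, camera): "mask" (420x560 bool, what is visible of it) and "location" ([column, row] in pixels, amid what is visible of it).
The state is a dict: "clock": time; "joints": joint angles; "joint_vel": joint speeds; "joint_torque": joint torques, N m; "tool_pos": TCP position; "tcp_rot": TCP orientation; "wrist_force": force on the tool from outside, world axes, zero at the start; "wrist_torque": the same for the moment, N m; "finger_gap": finger opening in m; "grip_force": force on a finger pad.
Only numpy, scipy, OpenCV 4.12 (cv2) and the standard library are available. Lean on these libraries where they do the work, as an engineer would, in place of code of your own. Each camera call takes 0.05 s, during which the arm holds its last target. There are 200 camera calls.

## Working session

There is one attempt and no reset: what is moved stays moved. The work goes in short steps, Python scripts to look and compute and a tool call to move; the robot and the scene stay as the last step left them, time stands still between calls to the robot, and variables do not carry over. Pictures are saved under pics/ and viewed, at most 10 in all, crops included, and the job is handed in when it is done.

Besides the shell and the picture viewer there is one more tool, called after ">>>" as a command line: name --argument value ..., lists and objects as JSON in quotes. carry_out: Moves the arm, as the interface text tells. Its arguments: {"type":"object","properties":{"steps":{"type":"array"},"claw":{"type":"number"},"squeeze":{"type":"number"}},"required":["steps"]}

```bash
mkdir -p pics
cat > h.py <<'E'
import numpy as np, cv2
from plant import manip
from scipy.spatial.transform import Rotation as Ro
def snap(c,f=None):
    s=manip.snapshot(c)
    if f: cv2.imwrite('pics/'+f,s['pixels'][:,:,::-1])
    return s
def cloud(s):
    z=s['z_map'].astype(float); v,u=np.mgrid[0:420,0:560]
    K=s['K']; P=np.stack([(u-K[0,2])/K[0,0]*z,(v-K[1,2])/K[1,1]*z,z],-1)
    W=(P-s['t'])@s['R']; W[z==0]=np.nan
    return W
E
python3 - <<'E'
from h import *
a=snap('top','top.png'); 
b=snap('side','side.png')
cv2.imwrite('pics/both.png',cv2.resize(np.vstack([a['pixels'],b['pixels']]),(400*1,600))[:,:,::-1])
for c,s in(('top',a),('side',b)):
    W=cloud(s); print(c,'cam pos',(-s['R'].T@s['t']).round(3))
    for l in('green_lid','red_lid','green_box_hinge','rack_slot'):
        for d in manip.masks_of(l,c)[:3]:
            p=W[d['mask']]; print(l,round(d['conf'],2),np.round(d['location']),len(p),np.nanpercentile(p,[2,50,98],axis=0).round(3).tolist())
print(manip.read_state())
E
```

```text
top cam pos [ 0.388 -0.019  0.967]
green_lid 0.89 [410. 225.] 6892 [[0.407, -0.355, 0.003], [0.516, -0.272, 0.093], [0.605, -0.187, 0.099]]
red_lid 0.86 [134. 211.] 6487 [[0.417, 0.206, 0.088], [0.525, 0.287, 0.093], [0.612, 0.369, 0.099]]
green_box_hinge 0.92 [366. 223.] 540 [[0.446, -0.301, 0.004], [0.519, -0.188, 0.054], [0.61, -0.179, 0.095]]
rack_slot 0.66 [286. 199.] 3958 [[0.528, -0.113, 0.006], [0.575, -0.017, 0.012], [0.629, 0.078, 0.1]]
side cam pos [0.147 0.617 0.634]
green_box_hinge 0.78 [327. 190.] 1982 [[0.447, -0.336, 0.003], [0.496, -0.188, 0.046], [0.594, -0.178, 0.087]]
rack_slot 0.81 [257. 230.] 3327 [[0.527, -0.109, 0.006], [0.57, 0.007, 0.014], [0.629, 0.082, 0.101]]
{'clock': 0.5, 'joints': array([ 1.17718649,  0.62840184,  0.03850179,  1.51745183, -0.02700399,
        0.99629138, -0.02000182]), 'joint_vel': array([-1.66040687e-03, -1.72357503e-05,  5.41074074e-05,  5.45850824e-04,
        8.23216656e-04,  1.53936503e-03, -1.97512055e-04]), 'joint_torque': array([-7.85055654e-04, -5.49137807e+01,  1.14190444e+00, -1.86773980e+01,
       -5.23267617e-02,  1.67021854e-02,  5.24173925e-05]), 'tool_pos': array([ 0.20930152, -0.61536677,  0.21946064]), 'tcp_rot': array([ 9.86600213e-01,  1.63156428e-01,  1.54561080e-05, -2.02008938e-05]), 'wrist_force': array([-0.84522405, -0.03317277, -0.64439536]), 'wrist_torque': array([ 0.01055124,  0.00381206, -0.06904274]), 'grip_force': 0.0, 'finger_gap': 0.09410041353487564}
```

View pics/top.png

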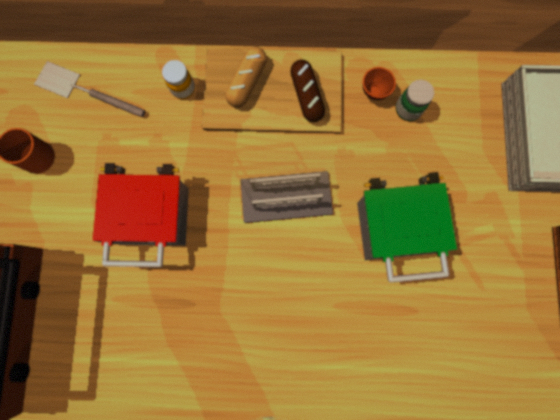

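View pics/side.png

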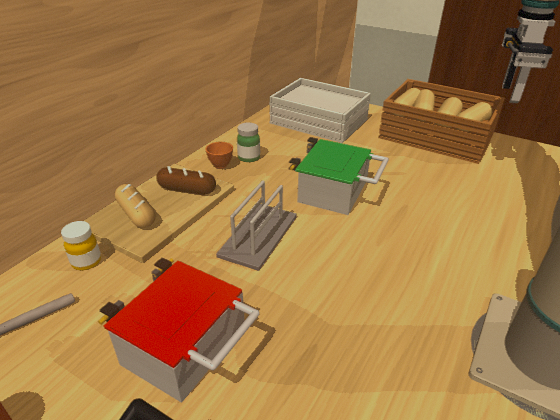

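The top view shows the green lid at (410,225), its handle bar at about (418,278) and its hooks at (376,183) and (429,178). The rack is at (287,197) and the red lid at (138,210). The handles face the robot, and both views agree. Next I fit the exact poses.

```bash
cat > fit.py <<'E'
from h import *
def rect(p):
    return cv2.minAreaRect((p[:,:2]*1000).astype(np.float32))
s=snap('top'); W=cloud(s); px=s['pixels'].astype(int); r,g,b=px[...,0],px[...,1],px[...,2]
m=(g>r+40)&(g>b+40)&(W[...,2]>.08)&(W[...,2]<.11)&(W[...,1]<-.1)&(W[...,0]<.66)
p=W[m]; R=rect(p); print('plate',R,np.median(p[:,2]))
c=np.array(R[0])/1000; a=np.deg2rad(R[2])
for k in range(4):   # lid x direction nearest +x with the long side along y
    d=a+k*np.pi/2
    d=(d+np.pi)%(2*np.pi)-np.pi
    if abs(d)<.5: th=d
ex=np.array([np.cos(th),np.sin(th)]); ey=np.array([-ex[1],ex[0]])
print('th deg',np.rad2deg(th))
q=(W[...,:2]-c)@np.c_[ex,ey]
h=(q[...,0]<-95)if 0 else (q[...,0]<-.09)&(q[...,0]>-.14)&(abs(q[...,1])<.07)&(W[...,2]>.06)&(W[...,2]<.12)
hp=W[h]; hb=q[h]; mid=abs(hb[:,1])<.035
print('bar n',len(hp),'x in plate frame',np.median(hb[mid,0]),'(expect -.1145) y range',hb[:,1].min(),hb[:,1].max(),'z',np.median(hp[mid,2]),hp[mid,2].max())
f=np.polyfit(hb[mid,1],hb[mid,0],1); print('bar skew deg',np.rad2deg(np.arctan(f[0])))
print('handle pred',c-.1145*ex,'hinge pred',c+.0805*ex)
for cam in('top','side'):
    if cam=='side': s=snap('side'); W=cloud(s)
    box=(W[...,0]>.5)&(W[...,0]<.66)&(abs(W[...,1]+.017)<.13)
    B=W[box&(W[...,2]>.007)&(W[...,2]<.017)]; print(cam,'base',rect(B),len(B))
    H=W[box&(W[...,2]>.094)&(W[...,2]<.108)]
    if len(H)>20:
        R=rect(H);print('hoop tops',R,len(H))
    H=W[box&(W[...,2]>.05)&(W[...,2]<.12)]; print('hoops',rect(H),len(H), H[:,2].max())
st=manip.read_state(); print(st['clock'])
Rt=Ro.from_quat(st['tcp_rot']).as_matrix()
h=c-.1145*ex
print('tool shift to handle at z=.093+.06:',Rt.T@(np.r_[h,.153-.005]-st['tool_pos']))
t0=np.arctan2(Rt[1,1],Rt[0,1]); print('tool y deg',np.rad2deg(t0))
E
python3 fit.py
```

```text
plate ((520.1644897460938, -270.50506591796875), (147.34310913085938, 170.64649963378906), 7.609081268310547) 0.0931158379311028
th deg 7.609081268310539
bar n 473 x in plate frame -0.11112085599820344 (expect -.1145) y range -0.06069218688996445 0.062199685501963566 z 0.09342936290540577 0.09745439362876987
bar skew deg 0.30999875130438465
handle pred [ 0.40667271 -0.28566641] hinge pred [ 0.59995565 -0.25984578]
top base ((580.7418212890625, -18.005874633789062), (100.69004821777344, 199.91680908203125), 7.2217793464660645) 2771
hoop tops ((580.3088989257812, -17.64142608642578), (52.12964630126953, 146.76858520507812), 6.854313373565674) 552
hoops ((580.3471069335938, -17.822105407714844), (52.61720657348633, 146.9862823486328), 7.047366619110107) 1074 0.10425782377058311
side base ((581.9764404296875, -16.94176483154297), (101.01612091064453, 201.9403839111328), 7.249675750732422) 2252
hoop tops ((581.8642578125, -16.265357971191406), (52.66513442993164, 146.922607421875), 7.083280563354492) 381
hoops ((581.842041015625, -16.546524047851562), (52.82420349121094, 148.44313049316406), 6.948037624359131) 943 0.10380187222072115
0.6
tool shift to handle at z=.093+.06: [ 0.29298773 -0.24861312  0.07150086]
tool y deg -71.22064295181961
```

The measurements agree with each other. The bar is at about (0.410, -0.285, 0.089) with yaw 7.6°, the hinge at about (0.603, -0.259), and the rack slot at (0.581, -0.017) with yaw 7.1°. Approaching the bar now.

>>> carry_out --steps '[[[0.12,-0.11,0],[0,0,-0.1]],[[0.25,-0.22,0],[0,0,-0.2]],[[0.4,-0.35,0],[0,0,-0.31]],[[0.55,-0.47,0],[0,0,-0.42]],[[0.7,-0.6,0],[0,0,-0.53]],[[0.85,-0.72,0],[0,0,-0.64]],[[0.95,-0.8,0],[0,0,-0.75]],[[1,-0.85,0],[0,0,-0.86]]]' --claw 0.35 --squeeze 20

```text
clock: 1.27
tool_pos: [0.3467, -0.3864, 0.22]
tcp_rot: [0.814, 0.581, 0.001, 0.0]
wrist_force: [0.1, -0.4, 0.3]
finger_gap: 0.044
grip_force: 0.0
```

```bash
cat > go.py <<'E'
# usage: go.py x y z toolyaw_deg : row values for a TCP goal, tool kept pointing down
import sys; from h import *
st=manip.read_state(); R=Ro.from_quat(st['tcp_rot']); g=np.array(list(map(float,sys.argv[1:4])))
d=R.inv().apply(g-st['tool_pos'])
a=np.deg2rad(float(sys.argv[4])); y=np.array([np.cos(a),np.sin(a),0]); z=np.array([0,0,-1.]); x=np.cross(y,z)
w=(R.inv()*Ro.from_matrix(np.c_[x,y,z])).as_rotvec()
print('t',st['clock'],'pos',st['tool_pos'].round(4),'shift',(d/.2).round(3),'turn',(w/np.pi*3).round(3),'gap',st['finger_gap'],'F',st['wrist_force'].round(1),'grip',st['grip_force'],'j',st['joints'].round(2))
E
python3 go.py .41 -.285 .15 7.6
```

```text
t 1.2667 pos [ 0.3467 -0.3864  0.22  ] shift [0.582 0.134 0.351] turn [ 0.002 -0.001 -0.443] gap 0.04399265453146173 F [ 0.1 -0.4  0.3] grip 0.0 j [ 0.95  0.45 -0.23  1.87  0.13  0.83  0.32]
```

>>> carry_out --steps '[[[0.1,0.02,0.05],[0,0,-0.07]],[[0.2,0.05,0.11],[0,0,-0.15]],[[0.32,0.08,0.18],[0,0,-0.24]],[[0.43,0.1,0.25],[0,0,-0.33]],[[0.52,0.12,0.3],[0,0,-0.4]],[[0.58,0.13,0.35],[0,0,-0.44]],[[0.58,0.13,0.35],[0,0,-0.44]],[[0.58,0.13,0.35],[0,0,-0.44]]]' --claw 0.32

```text
clock: 1.93
tool_pos: [0.4071, -0.2897, 0.1493]
tcp_rot: [0.664, 0.747, -0.0, -0.0]
wrist_force: [-0.2, -0.3, 0.7]
finger_gap: 0.0298
grip_force: 0.0
```

```bash
python3 go.py .41 -.285 .086 7.6
python3 - <<'E'
from h import *
s=snap('wrist','w1.png'); W=cloud(s); st=manip.read_state()
m=(abs(W[...,2]-.09)<.014)
q=(W[...,:2]-[.41,-.285])@Ro.from_euler('z',7.6,degrees=True).as_matrix()[:2,:2]
k=m&(abs(q[...,0])<.03)&(abs(q[...,1])<.04)
if k.sum(): print(k.sum(),'bar q x',np.percentile(q[k][:,0],[5,50,95]),'z',np.percentile(W[k][:,2],[5,50,95]),'skew',np.polyfit(q[k][:,1],q[k][:,0],1))
E
```

```text
t 1.9333 pos [ 0.4071 -0.2897  0.1493] shift [0.022 0.017 0.316] turn [-0.001 -0.    -0.014] gap 0.02977649673026159 F [-0.2 -0.3  0.7] grip 0.0 j [ 0.78  0.53 -0.32  2.    0.27  0.65  0.41]
1613 bar q x [-0.00447981  0.00085051  0.00657807] z [0.09124056 0.09485797 0.0964124 ] skew [0.00269071 0.00087526]
```

View pics/w1.png

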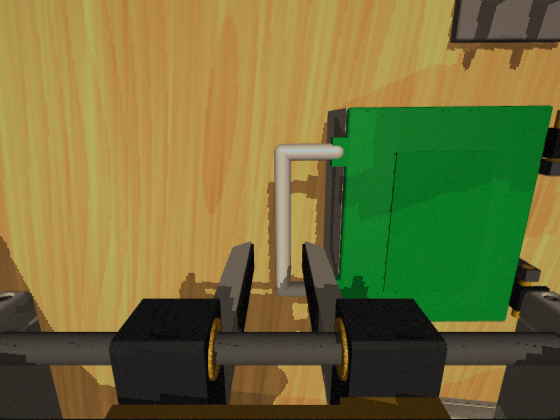

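The wrist picture shows the bar at column 283, between the fingers at columns 240 and 315. The bar centre matches the estimate to 1 mm. I descend and close.

>>> carry_out --steps '[[[0.02,0.02,0.06],[0,0,-0.01]],[[0.02,0.02,0.14],[0,0,-0.01]],[[0.02,0.02,0.22],[0,0,-0.01]],[[0.02,0.02,0.28],[0,0,-0.01]],[[0.02,0.02,0.32],[0,0,-0.01]],[[0.02,0.02,0.32],[0,0,-0.01]],[[0.02,0.02,0.32],[0,0,-0.01]],[[0.02,0.02,0.32],[0,0,-0.01]]]'

```text
clock: 2.65
tool_pos: [0.4112, -0.2859, 0.0863]
tcp_rot: [0.661, 0.751, -0.0, 0.001]
wrist_force: [0.4, -0.9, -0.3]
finger_gap: 0.0304
grip_force: 0.0
```

>>> carry_out --steps '[[[0,0,0],[0,0,0]],[[0,0,0],[0,0,0]],[[0,0,0],[0,0,0]],[[0,0,0],[0,0,0]],[[0,0,0],[0,0,0]],[[0,0,0],[0,0,0]],[[0,0,0],[0,0,0]],[[0,0,0],[0,0,0]]]' --claw 0 --squeeze 20

```text
clock: 3.32
tool_pos: [0.4107, -0.2853, 0.0859]
tcp_rot: [0.66, 0.751, -0.0, 0.0]
wrist_force: [-2.1, 0.2, 5.4]
finger_gap: 0.0114
grip_force: 20.0
```

```bash
python3 go.py .6034 -.2594 .279 7.6
python3 - <<'E'
from h import *
st=manip.read_state();print(Ro.from_quat(st['tcp_rot']).as_matrix().round(3))
for a in (15,30,45,60,75,90):
    r=.195; t=np.deg2rad(a); print(a, 'tool y',round(r*(1-np.cos(t))/.2,3),'z',round(-r*np.sin(t)/.2,3))
E
```

```text
t 3.3167 pos [ 0.4107 -0.2853  0.0859] shift [ 0.004  0.972 -0.966] turn [-0.     0.    -0.004] gap 0.011440360698352586 F [-2.1  0.2  5.4] grip 20.000514686107635 j [ 0.73  0.64 -0.26  2.04  0.33  0.5   0.35]
[[-0.128  0.992 -0.   ]
 [ 0.992  0.128 -0.   ]
 [-0.    -0.    -1.   ]]
15 tool y 0.033 z -0.252
30 tool y 0.131 z -0.487
45 tool y 0.286 z -0.689
60 tool y 0.487 z -0.844
75 tool y 0.723 z -0.942
90 tool y 0.975 z -0.975
```

>>> carry_out --steps '[[[0,0.0,-0.05],[0,0,0]],[[0,0.005,-0.11],[0,0,0]],[[0,0.017,-0.18],[0,0,0]],[[0,0.034,-0.255],[0,0,0]],[[0,0.059,-0.333],[0,0,0]],[[0,0.091,-0.41],[0,0,0]],[[0,0.12,-0.47],[0,0,0]],[[0,0.131,-0.487],[0,0,0]]]'

```text
clock: 3.98
tool_pos: [0.4384, -0.2817, 0.1848]
tcp_rot: [0.66, 0.751, 0.001, 0.001]
wrist_force: [0.6, -0.5, -2.8]
finger_gap: 0.0114
grip_force: 20.0
```

```bash
python3 go.py .6034 -.2594 .279 7.6
python3 - <<'E'
from h import *
s=snap('side','s1.png'); W=cloud(s); px=s['pixels'].astype(int)
m=(px[...,1]>px[...,0]+40)&(px[...,1]>px[...,2]+40)&(abs(W[...,1]+.27)<.12)&(W[...,0]<.68)&(W[...,2]>.07)
p=W[m];p=p[~np.isnan(p[:,0])];c=np.median(p,0);u,sv,v=np.linalg.svd(p-c,full_matrices=False);print(len(p),c,'normal',v[2],'tilt',np.degrees(np.arccos(abs(v[2][2]))))
E
```

```text
t 3.9833 pos [ 0.4384 -0.2817  0.1848] shift [ 0.003  0.834 -0.469] turn [ 0.003  0.001 -0.003] gap 0.011435175241836206 F [ 0.6 -0.5 -2.8] grip 19.99965190887451 j [ 0.76  0.51 -0.35  1.91  0.24  0.76  0.4 ]
1212 [ 0.5298756  -0.24055205  0.13541562] normal [0.49842313 0.07649671 0.86355234] tilt 30.282190017363966
```

>>> carry_out --steps '[[[0,0.025,-0.04],[0,0,0]],[[0,0.055,-0.086],[0,0,0]],[[0,0.12,-0.165],[0,0,0]],[[0,0.192,-0.238],[0,0,0]],[[0,0.271,-0.302],[0,0,0]],[[0,0.357,-0.357],[0,0,0]],[[0,0.447,-0.404],[0,0,0]],[[0,0.543,-0.44],[0,0,0]]]'

```text
clock: 4.7
tool_pos: [0.543, -0.2682, 0.2722]
tcp_rot: [0.661, 0.751, -0.002, -0.001]
wrist_force: [-2.3, -0.3, 1.9]
finger_gap: 0.0113
grip_force: 20.0
```

```bash
python3 go.py .6034 -.2594 .279 7.6
cat > tilt.py <<'E'
from h import *
s=snap('side','s2.png'); W=cloud(s); px=s['pixels'].astype(int)
m=(px[...,1]>px[...,0]+40)&(px[...,1]>px[...,2]+40)&(W[...,1]<.13)&(W[...,1]>-.4)&(W[...,0]<.72)&(W[...,2]>.13)&(W[...,2]<.35)
p=W[m];p=p[~np.isnan(p[:,0])];c=np.median(p,0);p=p[np.linalg.norm(p-c,axis=1)<.13]
for _ in range(3):
    c=p.mean(0);v=np.linalg.svd(p-c,full_matrices=False)[2];n=v[2]*np.sign(v[2][0]);p=p[abs((p-c)@n)<.006]
print(len(p),c.round(3),'normal',n.round(3),'lid angle',np.degrees(np.arccos(n[2])).round(1))
E
python3 tilt.py
```

```text
t 4.7 pos [ 0.543  -0.2682  0.2722] shift [ 0.005  0.305 -0.035] turn [-0.004  0.    -0.005] gap 0.011275681241999288 F [-2.3 -0.3  1.9] grip 19.99888300895691 j [ 0.64  0.53 -0.36  1.57  0.21  1.08  0.35]
175 [ 0.556 -0.218  0.207] normal [0.952 0.077 0.297] lid angle 72.7
```

>>> carry_out --steps '[[[0,0.06,-0.014],[0,0,0]],[[0,0.12,-0.023],[0,0,0]],[[0,0.18,-0.03],[0,0,0]],[[0,0.24,-0.034],[0,0,0]],[[0,0.28,-0.035],[0,0,0]],[[0,0.3,-0.035],[0,0,0]],[[0,0.3,-0.035],[0,0,0]],[[0,0.3,-0.035],[0,0,0]]]'

```text
clock: 5.42
tool_pos: [0.6057, -0.2602, 0.2801]
tcp_rot: [0.66, 0.751, 0.001, 0.002]
wrist_force: [-0.7, -0.0, 9.4]
finger_gap: 0.0118
grip_force: 20.0
```

```bash
python3 go.py .6034 -.2594 .279 7.6; python3 tilt.py
```

```text
t 5.4167 pos [ 0.6057 -0.2602  0.2801] shift [ 0.005 -0.011  0.005] turn [ 0.004  0.002 -0.003] gap 0.011798520632538485 F [-0.7 -0.   9.4] grip 19.99967783689499 j [ 0.57  0.61 -0.36  1.41  0.22  1.16  0.31]
156 [ 0.595 -0.2    0.207] normal [ 0.995  0.091 -0.028] lid angle 91.6
```

View pics/s2.png

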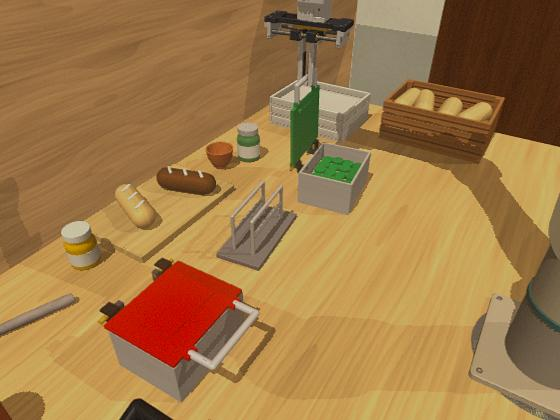

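The side view shows the lid upright at (305,125), held by the bar. Its measured angle is 91.6°. Now I lift it straight up.

>>> carry_out --steps '[[[0,-0.01,-0.03],[0,0,0]],[[0,-0.01,-0.07],[0,0,0]],[[0,-0.01,-0.12],[0,0,0]],[[0,-0.01,-0.18],[0,0,0]],[[0,-0.01,-0.24],[0,0,0]],[[0,-0.01,-0.3],[0,0,0]],[[0,-0.01,-0.34],[0,0,0]],[[0,-0.01,-0.36],[0,0,0]]]'

```text
clock: 6.13
tool_pos: [0.6022, -0.2604, 0.3511]
tcp_rot: [0.66, 0.751, 0.0, 0.0]
wrist_force: [0.4, 0.3, -4.7]
finger_gap: 0.0111
grip_force: 20.0
```

```bash
python3 tilt.py; python3 go.py .581 -.017 .351 7.1
```

```text
429 [ 0.597 -0.245  0.278] normal [ 0.994  0.113 -0.012] lid angle 90.7
t 6.1833 pos [ 0.6024 -0.2604  0.3513] shift [1.221e+00 5.000e-02 1.000e-03] turn [0.001 0.001 0.005] gap 0.011467862949269124 F [-0.1 -0.2 -4.2] grip 19.997613430023193 j [ 0.57  0.56 -0.37  1.3   0.2   1.32  0.33]
```

>>> carry_out --steps '[[[0.03,0.002,0],[0,0,0]],[[0.1,0.005,0],[0,0,0]],[[0.2,0.01,0],[0,0,0]],[[0.3,0.015,0],[0,0,0]],[[0.4,0.02,0],[0,0,0]],[[0.5,0.025,0],[0,0,0]],[[0.57,0.03,0],[0,0,0]],[[0.6,0.03,0],[0,0,0]]]'

```text
clock: 6.85
tool_pos: [0.5922, -0.1359, 0.3497]
tcp_rot: [0.658, 0.753, 0.001, -0.001]
wrist_force: [-0.9, 1.1, -4.7]
finger_gap: 0.0113
grip_force: 20.0
```

>>> carry_out --steps '[[[0.03,0,0],[0,0,0]],[[0.1,0.005,0],[0,0,0]],[[0.2,0.01,0],[0,0,0]],[[0.3,0.01,0],[0,0,0]],[[0.4,0.015,0],[0,0,0]],[[0.5,0.02,0],[0,0,0]],[[0.58,0.02,0],[0,0,0]],[[0.61,0.02,0],[0,0,0]]]'

```text
clock: 7.52
tool_pos: [0.5805, -0.0156, 0.35]
tcp_rot: [0.659, 0.752, 0.001, -0.001]
wrist_force: [-0.2, 1.2, -5.1]
finger_gap: 0.0116
grip_force: 20.0
```

>>> carry_out --steps '[[[0,0,0],[0,0,0]],[[0,0,0],[0,0,0]],[[0,0,0],[0,0,0]],[[0,0,0],[0,0,0]],[[0,0,0],[0,0,0]],[[0,0,0],[0,0,0]],[[0,0,0],[0,0,0]],[[0,0,0],[0,0,0]]]'

```text
clock: 8.18
tool_pos: [0.5809, -0.0193, 0.3499]
tcp_rot: [0.66, 0.751, 0.0, -0.0]
wrist_force: [-0.1, 0.5, -5.2]
finger_gap: 0.0112
grip_force: 20.0
```

```bash
python3 tilt.py; python3 go.py .581 -.017 .213 7.1
python3 - <<'E'
from h import *
# lid in top view too
s=snap('top','t2.png')
s=cv2.imread('pics/s2.png'); cv2.imwrite('pics/s3.png',cv2.resize(s[0:300,150:400],None,fx=2,fy=2))
W=cloud(snap('side')); b=(abs(W[...,1]+.017)<.15)&(W[...,0]>.5)&(W[...,0]<.68)&(W[...,2]>.125)&(W[...,2]<.16)
p=W[b];p=p[~np.isnan(p[:,0])];print('hook zone',len(p),np.percentile(p,[2,50,98],axis=0).round(3).tolist())
E
```

```text
291 [0.571 0.044 0.269] normal [ 0.994  0.11  -0.014] lid angle 90.8
t 8.2333 pos [ 0.5809 -0.0191  0.3499] shift [0.01  0.002 0.684] turn [ 0.    -0.     0.004] gap 0.011275804099809782 F [ 0.2 -0.2 -4.5] grip 19.99942660331726 j [ 0.25  0.44 -0.41  1.52  0.18  1.23 -0.06]
hook zone 122 [[0.56, -0.089, 0.145], [0.576, 0.033, 0.151], [0.595, 0.051, 0.159]]
```

View pics/s3.png

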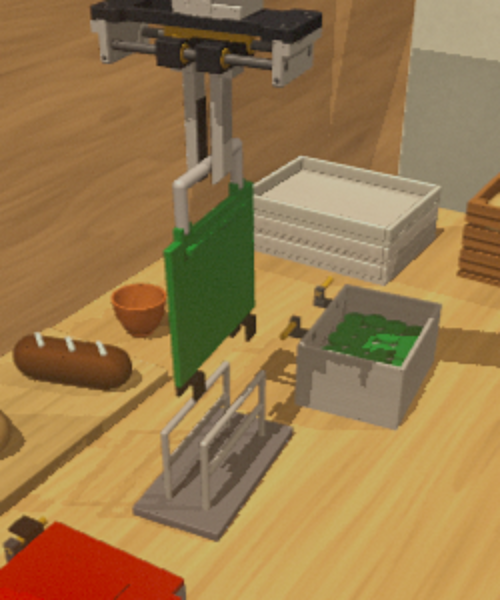

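The crop shows the hooks at (197,385) and (248,325), hanging over the slot between the hoops. The lid angle is 90.8°. I lower it.

>>> carry_out --steps '[[[0.01,0,0.05],[0,0,0]],[[0.01,0,0.12],[0,0,0]],[[0.01,0,0.19],[0,0,0]],[[0.01,0,0.26],[0,0,0]],[[0.01,0,0.32],[0,0,0]],[[0.01,0,0.37],[0,0,0]],[[0.01,0,0.39],[0,0,0]],[[0.01,0,0.4],[0,0,0]]]'

```text
clock: 9.0
tool_pos: [0.5802, -0.017, 0.2689]
tcp_rot: [0.66, 0.751, -0.0, -0.001]
wrist_force: [0.5, -0.4, -4.3]
finger_gap: 0.0112
grip_force: 20.0
```

```bash
python3 tilt.py;python3 go.py .581 -.017 .213 7.1
```

```text
182 [0.569 0.052 0.198] normal [ 0.994  0.104 -0.026] lid angle 91.5
t 9.05 pos [ 0.5805 -0.0169  0.2692] shift [-0.001  0.003  0.281] turn [-0.001 -0.     0.005] gap 0.010933545791212772 F [-1.1  0.1 -3.6] grip 19.999274611473083 j [ 0.24  0.5  -0.4   1.64  0.22  1.04 -0.1 ]
```

>>> carry_out --steps '[[[0,0,0.04],[0,0,0]],[[0,0,0.1],[0,0,0]],[[0,0,0.16],[0,0,0]],[[0,0,0.21],[0,0,0]],[[0,0,0.24],[0,0,0]],[[0,0,0.26],[0,0,0]],[[0,0,0.27],[0,0,0]],[[0,0,0.275],[0,0,0]]]'

```text
clock: 9.72
tool_pos: [0.5832, -0.0183, 0.2174]
tcp_rot: [0.66, 0.751, 0.001, 0.003]
wrist_force: [-0.5, -3.1, 11.0]
finger_gap: 0.0114
grip_force: 20.0
```

```bash
python3 tilt.py;python3 go.py .581 -.017 .213 7.1
```

```text
124 [0.571 0.048 0.165] normal [ 0.995  0.018 -0.094] lid angle 95.4
t 9.7667 pos [ 0.5832 -0.0182  0.2174] shift [ 0.008 -0.01   0.022] turn [0.006 0.002 0.004] gap 0.010997139535253001 F [-0.6 -2.7  6.2] grip 20.001906752586365 j [ 0.23  0.55 -0.38  1.71  0.25  0.92 -0.13]
```

Run:
```python
from h import *
s=snap('side','s4a.png')['pixels']; cv2.imwrite('pics/s4.png',cv2.resize(s[120:290,180:360],None,fx=3.4,fy=3.4)[:,:,::-1])
print(manip.read_state()['wrist_force'])
```

```text
[-0.20500882 -1.62368011  6.34922525]
```

View pics/s4.png

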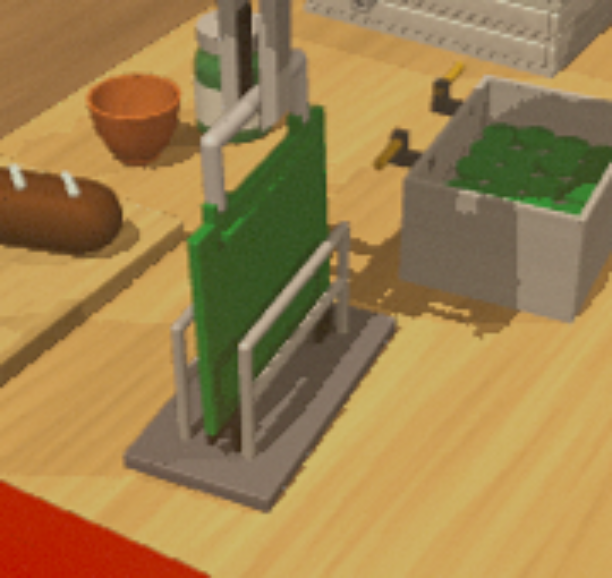

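The lid's hooks rest on the rack base, the near one at (215,440), and the plate stands between the hoops. A firm upward wrist force confirms the contact. I release and go straight up.

>>> carry_out --steps '[[[0,0,0],[0,0,0]],[[0,0,0],[0,0,0]],[[0,0,0],[0,0,0]],[[0,0,0],[0,0,0]],[[0,0,0],[0,0,0]],[[0,0,0],[0,0,0]],[[0,0,0],[0,0,0]],[[0,0,0],[0,0,0]]]' --claw 0.7

```text
clock: 10.48
tool_pos: [0.5806, -0.017, 0.2148]
tcp_rot: [0.66, 0.751, -0.0, -0.0]
wrist_force: [-0.4, -0.4, -0.2]
finger_gap: 0.0613
grip_force: 0.0
```

```bash
python3 tilt.py;python3 go.py .581 -.017 .313 7.1
```

```text
99 [0.568 0.05  0.165] normal [ 0.989  0.144 -0.011] lid angle 90.6
t 10.5333 pos [ 0.5806 -0.017   0.2148] shift [-0.     0.002 -0.491] turn [-0.    -0.     0.005] gap 0.06409398006233498 F [ 0.1 -0.4 -0.1] grip 0.0 j [ 0.23  0.56 -0.38  1.71  0.25  0.92 -0.13]
```

>>> carry_out --steps '[[[0,0,-0.04],[0,0,0]],[[0,0,-0.1],[0,0,0]],[[0,0,-0.18],[0,0,0]],[[0,0,-0.28],[0,0,0]],[[0,0,-0.38],[0,0,0]],[[0,0,-0.46],[0,0,0]],[[0,0,-0.5],[0,0,0]],[[0,0,-0.5],[0,0,0]]]'

```text
clock: 11.2
tool_pos: [0.5817, -0.0169, 0.3171]
tcp_rot: [0.66, 0.751, 0.001, 0.002]
wrist_force: [0.2, -0.0, -0.1]
finger_gap: 0.0658
grip_force: 0.0
```

```bash
python3 tilt.py; python3 go.py .581 -.017 .313 7.1
python3 - <<'E'
from h import *
W=cloud(snap('side'));
b=(abs(W[...,1]+.017)<.1)&(W[...,0]>.48)&(W[...,0]<.68)&(W[...,2]>.19)&(W[...,2]<.24)
p=W[b];p=p[~np.isnan(p[:,0])];print('bar',len(p),np.percentile(p,[1,50,99],axis=0).round(3).tolist())
s=snap('side')['pixels'];cv2.imwrite('pics/s5.png',s[:,:,::-1])
E
```

```text
100 [0.568 0.048 0.165] normal [ 0.99   0.14  -0.003] lid angle 90.2
t 11.25 pos [ 0.581  -0.017   0.3156] shift [-0.     0.     0.013] turn [0.002 0.    0.005] gap 0.06569092048354126 F [-0.3  0.3 -0.4] grip 0.0 j [ 0.25  0.46 -0.41  1.58  0.2   1.15 -0.08]
bar 388 [[0.565, -0.074, 0.191], [0.574, -0.003, 0.22], [0.588, 0.044, 0.226]]
```

View pics/s5.png

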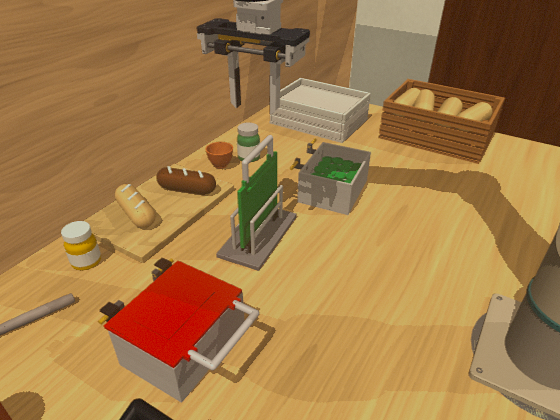

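The green lid stands free in the rack at (258,200) with the bar about 0.22 m up. The gripper is clear, and the red lid is still shut at (175,310).

```bash
python3 -c "
from plant import manip
print(manip.hand_in())"
```

```text
the job is handed in; nothing more can be done
None
```

The green lid stands released and upright in the rack slot, hooks down on its floor; the red lid looks unmoved and shut, and the job is handed in after about 11 s of robot time (no verdict was returned).

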